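Unstack the rinsed reel spools into their reels' parts trays

TASK

Three spinning reels lie stripped for service, each in its own aluminium parts tray, and their rinsed spools stand in one stack. Take the stack apart from the top, one spool at a time, and stand each spool, drag knob up, flat in the empty bay of the tray that holds the reel of its own size: smallest spool with the smallest reel, middle with middle, largest with largest. Set the spools down without dropping or tipping them, and leave the oil bottle, the cork float and the lure where they are.

Things in the scene. Friction and masses are not known exactly. Their poses are not given: they have to be found in the camera images.
- spool_small_center (a point): Small reel spool, top of the stack. Aluminium, 42 mm across, 47.5 mm high, loose, 40 g. Lip's top face 33.5 mm above underside; on it the black drag knob to grip, 22 mm across, 14 mm high. Point on the axis half-way up; z up. Hollow skirt (16 mm deep) sits over the knob below, about 5 mm play: lift straight up 20 mm first.
- bay_small (a point): Empty bay of the tray with the small reel (rotor 44 mm across): middle of its floor, 3 mm over the plank. Bay inside 86 (x) by 118 mm (y), walls 18 mm high over the plank. Fixed aluminium tray, 227 x 124 mm; x points from this bay, the one nearer the robot, to the reel's bay; z up. The reel lies there on its side, up to 68 mm high.
- spool_medium_center (a point): Medium reel spool, middle of the stack. Aluminium, 52 mm across, 52 mm high, loose, 65 g. Lip's top face 37 mm above underside; on it the black drag knob to grip, 26 mm across, 15 mm high. Point on the axis half-way up; z up. Hollow skirt (17 mm deep) sits over the knob below, about 5 mm play: lift straight up 20 mm first.
- bay_medium (a point): Empty bay of the tray with the medium reel (rotor 54 mm across): middle of its floor, 3 mm over the plank. Bay inside 86 (x) by 118 mm (y), walls 18 mm high over the plank. Fixed aluminium tray, 227 x 124 mm; x points from this bay, the one nearer the robot, to the reel's bay; z up. The reel lies there on its side, up to 82 mm high.
- spool_large_center (a point): Large reel spool, bottom of the stack, standing on the plank. Aluminium, 64 mm across, 58 mm high, loose, 110 g. Lip's top face 42 mm above underside; on it the black drag knob to grip, 30 mm across, 16 mm high. Point on the axis half-way up; z up.
- bay_large (a point): Empty bay of the tray with the large reel (rotor 66 mm across): middle of its floor, 3 mm over the plank. Bay inside 86 (x) by 118 mm (y), walls 18 mm high over the plank. Fixed aluminium tray, 227 x 124 mm; x points from this bay, the one nearer the robot, to the reel's bay; z up. The reel lies there on its side, up to 100 mm high.
- oil: Bystander: upright white plastic oil bottle with a black cap, 32 mm in diameter, 95 mm high, loose. Origin at the centre of its underside.
- float: Bystander: flat round cork net float with a hole through it, 58 mm in diameter, 28 mm high, loose. Origin at the centre of its underside.
- lure: Bystander: grey hard-silicone lure lying flat, with a steel head, about 105 mm long (x), 22 mm wide, 22 mm high, loose. Origin under the middle of its body.
Mind the look-alikes: they are no part of the job. Leave any pink or purple look-alike of the part that bears spool_large_center alone.

How it is judged:
By the outcome, as a careful person would: the job done as asked, in the order asked, and still so for the second after the job is handed in, with the robot touching nothing.
It also fails if it takes over 86 s, if anything falls off the work surface, if the arm or the gripper's body presses on something with over 40 N, if the wrist force passes 120 N, or if a joint passes its speed limit or range.

ROBOT

A 7-joint arm with a two-finger parallel gripper is mounted at the origin on the work surface. World frame = base frame: x ahead of the robot, y to its left, z up, the work surface at z = 0. Lengths are in m, angles in rad, forces in N, time in s.
With the tool pointing down it reaches from about 0.4 to 0.85 m from the base axis. Payload 4.5 kg.
Tool frame: the origin (TCP) lies at the very end of the fingers, on their centre line; the grasp point (between the pads) lies 19 mm behind it; z points along the fingers, y is the direction in which the jaws open and shut (so a half turn about z gives the same grasp; the last joint's range is limited). The gripper opens to 88 mm and grips with 3 to 60 N. Pads are 18 mm wide; open, the fingers measure 123 mm over their backs; the gripper's body (75 mm by 187 mm) begins 45 mm behind the grasp point.
Start: joints at [1.342, 0.689, -0.195, 1.565, 0.157, 0.902, -0.215], TCP at [0.162, -0.604, 0.199] pointing down, gripper open.
Joint ranges: [-3.01, 3.01], [-0.46, 2.08], [-1.47, 1.51], [0.13, 2.56], [-1, 4.14], [0.04, 2.09], [-2.66, 2.66]. Speed limits (rad/s): [2.57, 2.57, 3.14, 3.14, 3.14, 3.14, 3.14].

INTERFACE

Orientations are given as a unit quaternion [x, y, z, w].
In Python, from cell import robot gives the robot as it stands.
- The arm moves only by the tool jog_arm, never from a script. Its arguments are lists of equal length, an entry for each row: "delta_pos": the shift along the tool's x, y, z in cm, a list of three; "rot": the turn, a rotation vector about the tool's x, y, z in units of 6 degrees (1.0 is 6 degrees), a list of three; "fingers": the opening in per cent of the stroke, from 0 (shut) to 100 (fully open). In form: {"delta_pos": [[dx, dy, dz], ...], "rot": [[ax, ay, az], ...], "fingers": [fingers, ...]}. A call has 1 to 20 rows; each row shifts and turns the commanded pose from where the row before left it, along the tool's axes as they then stand; what a row does not reach is not made up. A row lasts 1/12 s, in which the tool goes at most 41.7 mm and 7.16 degrees, less where a joint would pass 70% of its speed; a pose out of reach is approached as far as the arm can. A call is refused whole if a number of a shift passes 4.17 or a number of a turn 1, either way. A call with a gripper value outside its range is refused whole. The fingers move at their own pace and stop on an object; the grip force is fixed at half the most. Time passes only in rows, so rows that do not move let the fingers close. It gives the time, the measured TCP pose, the force and the opening at its end, in the units of the state.
- robot.get_state(): the state, without advancing time (a new reading comes with each control period).
- robot.snapshot(name): name is "scene" or "side" or "wrist"; returns a dict with "frame" (400x640x3 uint8, blue, green, red), "mtx" (3x3 intrinsics, pixels), "R" (3x3) and "t" (3): a world point X has camera coordinates R X + t; the wrist camera has in their place "mount" (4x4, takes a point from camera to tool coordinates, whose origin is the TCP and whose axes are the flange's). Camera axes: x right, y down, z forward; pixel columns grow to the right and rows downward; lengths in m; the calibration is good to about 2 mm. A picture is of the moment at which its call begins: read the wrist's pose just before it. There is no depth.
- robot.finish_job(): hands the job in, once; it reports no verdict.
The state is a dict: "time_s": time; "q": joint angles; "joint_velocities": joint speeds; "tau": joint torques, N m; "position": TCP position; "tcp_rot": TCP orientation; "force": force on the tool from outside, world axes, zero at the start; "torque": the same for the moment, N m; "finger_gap": finger opening in m.
Only numpy, scipy, OpenCV 4.12 (cv2) and the standard library are available. Lean on these libraries where they do the work, as an engineer would, in place of code of your own. Each camera call takes 0.05 s, during which the arm holds its last target.

## Working session

There is one attempt and no reset: what is moved stays moved. The work goes in short steps, Python scripts to look and compute and a tool call to move; the robot and the scene stay as the last step left them, time stands still between calls to the robot, and variables do not carry over. Pictures are saved under pics/ and viewed, and the job is handed in when it is done.

Besides the shell and the picture viewer there is one more tool, called after "Emit:" as name(argument=value, ...) on one line, values as JSON. jog_arm: Moves the arm, as the interface text tells. Its arguments: {"type":"object","properties":{"delta_pos":{"type":"array"},"rot":{"type":"array"},"fingers":{"type":"array"}},"required":["delta_pos","rot","fingers"]}

```bash
mkdir -p pics
cat > h.py <<'E'
import numpy as np, cv2
from cell import robot
from scipy.spatial.transform import Rotation as Rn
def snap(n,save=None):
    st=robot.get_state(); s=robot.snapshot(n); 
    if save: cv2.imwrite('pics/'+save+'.png',s['frame'])
    if 'mount' in s:
        T=np.eye(4);T[:3,:3]=Rn.from_quat(st['tcp_rot']).as_matrix();T[:3,3]=st['position']
        M=T@s['mount']; s['R']=M[:3,:3].T; s['t']=-s['R']@M[:3,3]
    return s
def ray(s,uv):
    d=np.linalg.solve(s['mtx'],np.array([uv[0],uv[1],1.])); R=np.array(s['R']);t=np.array(s['t'])
    return -R.T@t, R.T@d
def onplane(s,uv,z):
    c,d=ray(s,uv); return c+d*(z-c[2])/d[2]
def proj(s,X):
    p=np.array(s['mtx'])@(np.array(s['R'])@np.array(X)+np.array(s['t'])); return p[:2]/p[2]
E
python3 - <<'E'
from h import *
import pickle
st=robot.get_state(); print(st)
d={}
for n in ['scene','side','wrist']:
    s=snap(n,n+'0'); d[n]=s; print(n,-np.array(s['R']).T@s['t'])
pickle.dump(d,open('s0.pkl','wb'))
E
```

```text
{'time_s': 0.0, 'q': array([ 1.34178107,  0.68996666, -0.1945037 ,  1.56633475,  0.15731255,
        0.90251369, -0.21511709]), 'joint_velocities': array([-1.01773269e-03,  1.79532139e-04, -1.25919403e-03,  7.38596194e-04,
        1.93910944e-05,  1.02372976e-03,  8.05691899e-04]), 'tau': array([-3.99291930e-04, -5.27555215e+01, -1.26682129e+00, -1.53427058e+01,
       -5.25901839e-02,  6.58555131e-03,  1.64054172e-04]), 'position': array([ 0.16212871, -0.60287613,  0.19822314]), 'tcp_rot': array([ 9.91373694e-01,  1.31062432e-01, -1.95234976e-04, -8.93986554e-04]), 'force': array([-0.89605757, -0.6614536 ,  0.52312196]), 'torque': array([-0.02483074, -0.01802691, -0.00711788]), 'finger_gap': 0.08799982025600088}
scene [1.29652943 0.28029888 0.77757965]
side [0.22318636 0.75081131 0.98366713]
wrist [ 0.24123397 -0.58217729  0.38369928]
```

View pics/scene0.png

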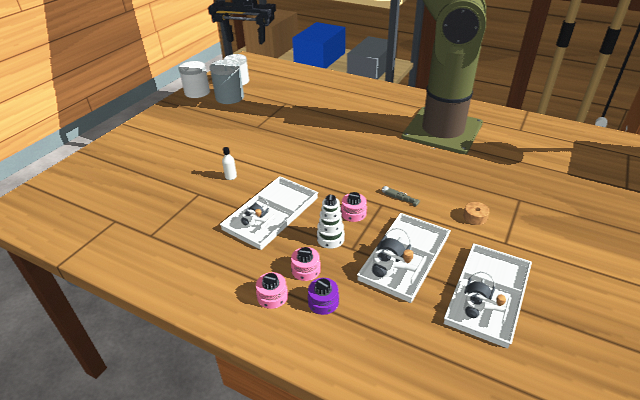

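View pics/side0.png

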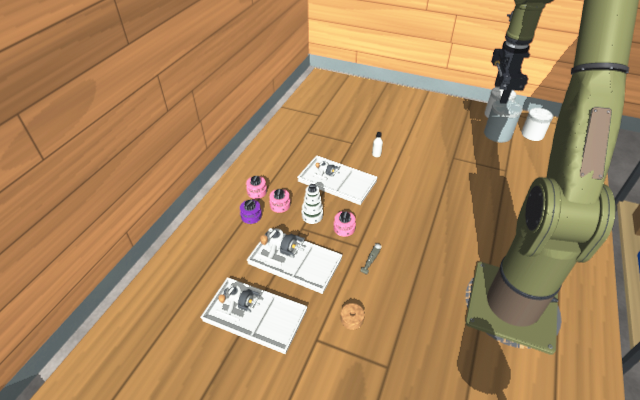

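View pics/wrist0.png

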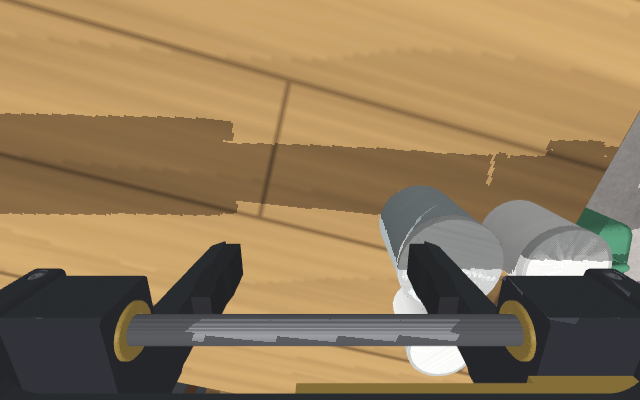

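Run:
```python
import cv2
a=cv2.imread('pics/scene0.png');b=cv2.imread('pics/side0.png')
cv2.imwrite('pics/c1.png',cv2.resize(a[165:325,215:375],None,fx=3.75,fy=3.75,interpolation=cv2.INTER_CUBIC))
cv2.imwrite('pics/c2.png',cv2.resize(a[205:350,350:540],None,fx=4,fy=4,interpolation=cv2.INTER_CUBIC))
cv2.imwrite('pics/c3.png',cv2.resize(b[145:355,190:390],None,fx=2.85,fy=2.85,interpolation=cv2.INTER_CUBIC))
```

```text
(no output)
```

View pics/c1.png

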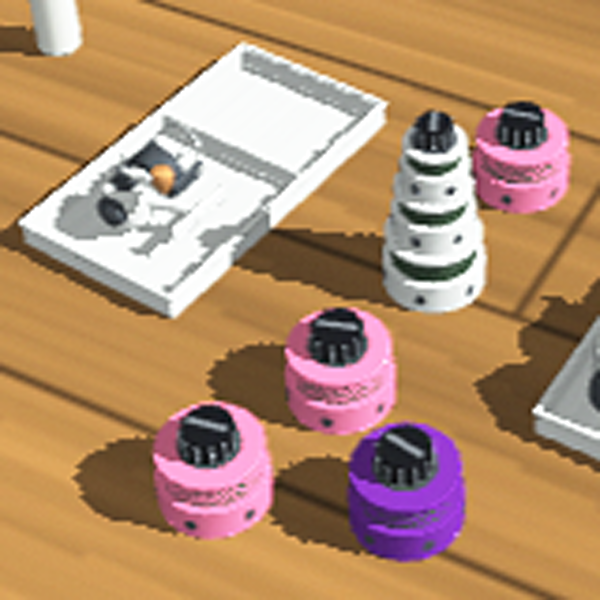

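View pics/c2.png

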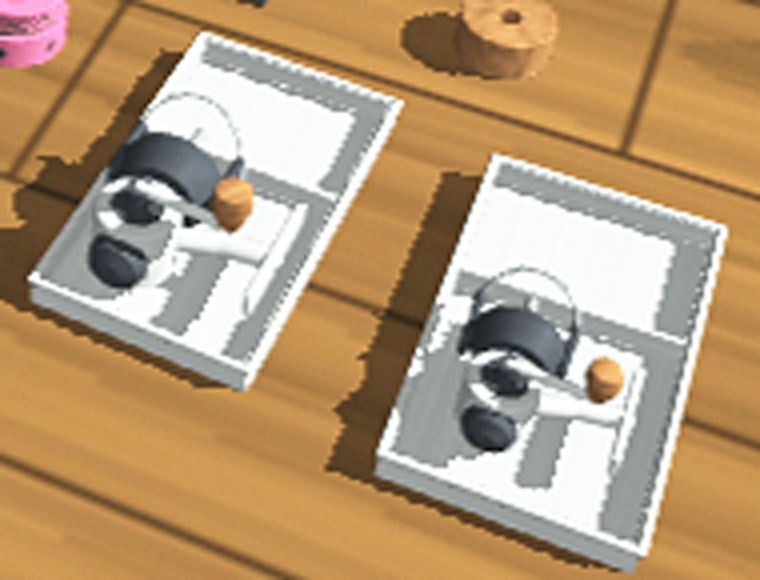

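View pics/c3.png

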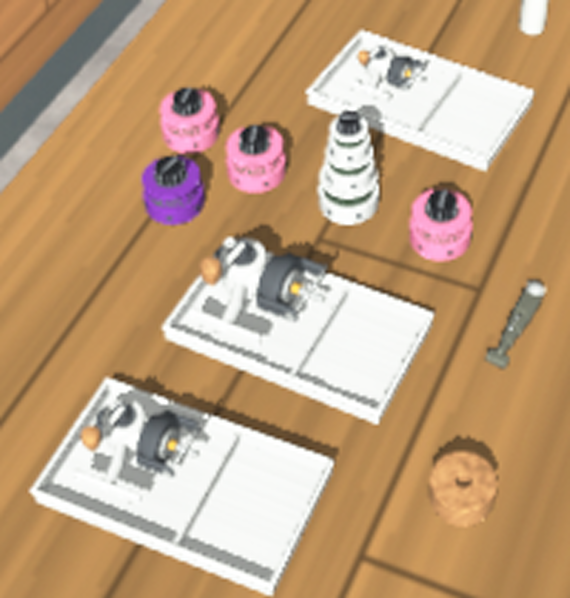

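Run:
```python
import pickle
from h import *
d=pickle.load(open('s0.pkl','rb'))
def P(n,pts,off,sc,z): return np.array([onplane(d[n],((p[0]+.5)/sc-.5+off[0],(p[1]+.5)/sc-.5+off[1]),z) for p in pts])
c1=((215,165),3.75);c2=((350,205),4);c3=((190,145),2.85)
for nm,n,c,pts in [('S','scene',c1,[(243,45),(387,103),(172,302),(22,225)]),('L','scene',c2,[(205,33),(402,100),(246,377),(32,280)]),('M','scene',c2,[(495,155),(727,230),(640,555),(378,462)]),
 ('S','side',c3,[(362,32),(532,92),(487,157),(308,92)]),('M','side',c3,[(110,378),(333,460),(272,583),(35,490)])]:
    X=P(n,pts,*c,.018); print(nm,n,X[:,:2].round(3).tolist(),'c',X.mean(0).round(4),[round(np.linalg.norm(X[i]-X[i-1]),3) for i in range(4)])
X=P('side',[(435,313),(378,410),(165,325)],*c3,.018);print('L side',X[:,:2].round(3).tolist())
for n,c,pts in [('scene',c1,[(434,118)]),('side',c3,[(348,117)])]: print('knob',n,P(n,pts,*c,.1265))
for n in ('scene','side'):
    f=d[n]['frame'];
```

```text
S scene [[0.459, -0.314], [0.472, -0.189], [0.701, -0.214], [0.686, -0.339]] c [ 0.5795 -0.2642  0.018 ] [np.float64(0.228), np.float64(0.126), np.float64(0.23), np.float64(0.126)]
L scene [[0.452, 0.032], [0.457, 0.157], [0.691, 0.144], [0.681, 0.021]] c [0.5703 0.0886 0.018 ] [np.float64(0.23), np.float64(0.125), np.float64(0.235), np.float64(0.124)]
M scene [[0.477, 0.217], [0.478, 0.344], [0.707, 0.342], [0.711, 0.219]] c [0.5934 0.2806 0.018 ] [np.float64(0.234), np.float64(0.127), np.float64(0.229), np.float64(0.123)]
S side [[0.685, -0.343], [0.462, -0.317], [0.476, -0.196], [0.701, -0.218]] c [ 0.5812 -0.2686  0.018 ] [np.float64(0.125), np.float64(0.225), np.float64(0.122), np.float64(0.226)]
M side [[0.705, 0.214], [0.479, 0.214], [0.479, 0.338], [0.705, 0.34]] c [0.5923 0.2764 0.018 ] [np.float64(0.126), np.float64(0.226), np.float64(0.124), np.float64(0.225)]
L side [[0.454, 0.027], [0.463, 0.151], [0.688, 0.14]]
knob scene [[ 0.58956581 -0.09079395  0.1265    ]]
knob side [[ 0.59452038 -0.0904628   0.1265    ]]
```

Run:
```python
import pickle
from h import *
d=pickle.load(open('s0.pkl','rb'))
f=lambda n,p,o,sc,z: onplane(d[n],(p[0]/sc+o[0],p[1]/sc+o[1]),z).round(4)
for p in [(522,112),(337,325),(207,422),(405,442)]: print('scene',f('scene',p,(215,165),3.75,.058))
for p in [(442,200),(255,135),(186,100),(170,168)]: print('side',f('side',p,(190,145),2.85,.058))
print('float',f('side',(463,482),(190,145),2.85,.028),'lure',f('side',(520,325),(190,145),2.85,.015),'oil',onplane(d['scene'],(226,150),.095), onplane(d['side'],(378,135),.095))
```

```text
scene [ 0.4849 -0.08    0.058 ]
scene [ 0.7059 -0.0927  0.058 ]
scene [ 0.8    -0.1194  0.058 ]
scene [ 0.7643 -0.018   0.058 ]
side [ 0.4865 -0.0802  0.058 ]
side [ 0.7031 -0.0929  0.058 ]
side [ 0.7975 -0.1136  0.058 ]
side [ 0.7627 -0.0146  0.058 ]
float [0.3643 0.197  0.028 ] lure [0.3722 0.0076 0.015 ] oil [ 0.50767432 -0.44233284  0.095     ] [ 0.50111815 -0.43678711  0.095     ]
```

Emit:
jog_arm(delta_pos=[[0, 0, -1.7], [0, 0, -1.7], [0, 0, -1.7]], rot=[[0, 0, 0.84], [0, 0, 0.84], [0, 0, 0.83]], fingers=[100, 100, 100])

```text
time_s: 0.4
position: [0.1622, -0.603, 0.25]
tcp_rot: [1.0, -0.002, -0.0, -0.001]
force: [0.2, -0.8, 0.1]
finger_gap: 0.0881
```

Emit:
jog_arm(delta_pos=[[1.89, -2.56, 0], [1.89, -2.56, 0], [1.89, -2.56, 0], [1.89, -2.56, 0], [1.89, -2.56, 0], [1.89, -2.56, 0], [1.89, -2.56, 0], [1.89, -2.56, 0], [1.89, -2.56, 0], [1.89, -2.56, 0], [1.89, -2.56, 0], [1.89, -2.56, 0], [1.89, -2.56, 0], [1.89, -2.56, 0], [1.89, -2.56, 0], [1.89, -2.56, 0], [1.89, -2.56, 0], [1.89, -2.56, 0], [1.89, -2.56, 0], [1.89, -2.56, 0]], rot=[[0, 0, 0], [0, 0, 0], [0, 0, 0], [0, 0, 0], [0, 0, 0], [0, 0, 0], [0, 0, 0], [0, 0, 0], [0, 0, 0], [0, 0, 0], [0, 0, 0], [0, 0, 0], [0, 0, 0], [0, 0, 0], [0, 0, 0], [0, 0, 0], [0, 0, 0], [0, 0, 0], [0, 0, 0], [0, 0, 0]], fingers=[55, 55, 55, 55, 55, 55, 55, 55, 55, 55, 55, 55, 55, 55, 55, 55, 55, 55, 55, 55])

```text
time_s: 2.07
position: [0.5409, -0.0901, 0.2498]
tcp_rot: [1.0, 0.0, -0.0, 0.0]
force: [0.8, 0.1, -0.1]
finger_gap: 0.0483
```

Emit:
jog_arm(delta_pos=[[0, 0, 0], [0, 0, 0], [0, 0, 0]], rot=[[0, 0, 0], [0, 0, 0], [0, 0, 0]], fingers=[55, 55, 55])

```text
time_s: 2.32
position: [0.5397, -0.0922, 0.2496]
tcp_rot: [1.0, -0.0, -0.001, 0.0]
force: [-0.6, -0.4, -0.3]
finger_gap: 0.0488
```

Run:
```python
from h import *
import pickle
st=robot.get_state(); print(st['time_s'],st['position'],Rn.from_quat(st['tcp_rot']).as_matrix().round(3),st['q'].round(2),st['force'],st['finger_gap'])
s=snap('wrist','w1'); pickle.dump(s,open('w1.pkl','wb')); print(proj(s,[.592,-.0906,.1265]),proj(s,[.592,-.0906,.0]))
```

```text
2.3167 [ 0.53968754 -0.09221367  0.24964461] [[ 1.    -0.    -0.001]
 [-0.    -1.    -0.001]
 [-0.001  0.001 -1.   ]] [ 0.17  0.52 -0.13  1.74  0.09  0.89 -1.57] [-0.58311116 -0.44205034 -0.34175945] 0.048798155066260396
[321.93741314 126.56534808] [322.47416934 117.38308648]
```

View pics/w1.png

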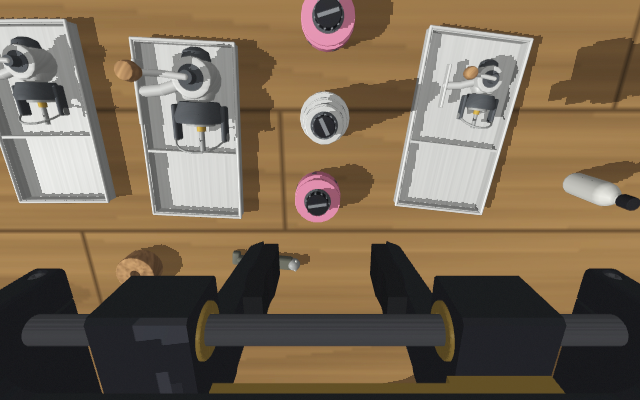

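Run:
```python
from h import *
import pickle
s=pickle.load(open('w1.pkl','rb')); f=s['frame']
cv2.imwrite('pics/w1c.png',cv2.resize(f[80:160,275:375],None,fx=6,fy=6,interpolation=cv2.INTER_CUBIC))
m=(f[100:150,300:350].max(2)<75).astype(np.uint8)
n,l,st,c=cv2.connectedComponentsWithStats(m)
for i in range(1,n):
  if st[i,4]>60:
    x,y,w,h=st[i,:4]; print(st[i],c[i]+[300,100],onplane(s,(x+300+w/2-.5,y+100+h/2-.5),.122))
R=lambda p:onplane(s,p,.018).round(4)
for k,P in dict(S=[(396,207),(481,214),(533,38),(431,26)],L=[(154,214),(240,217),(236,39),(131,38)]).items():
  X=np.array([R(p) for p in P]); print(k,X[:,:2].tolist(),X.mean(0))
```

```text
[ 13  12  25  26 360] [325.22222222 124.86388889] [ 0.59355339 -0.09359241  0.122     ]
S [[0.4689, -0.1955], [0.458, -0.3189], [0.6861, -0.3453], [0.699, -0.2205]] [ 0.578   -0.27005  0.018  ]
L [[0.4586, 0.1519], [0.4538, 0.0287], [0.6851, 0.0135], [0.6862, 0.1399]] [0.570925 0.0835   0.018   ]
```

View pics/w1c.png

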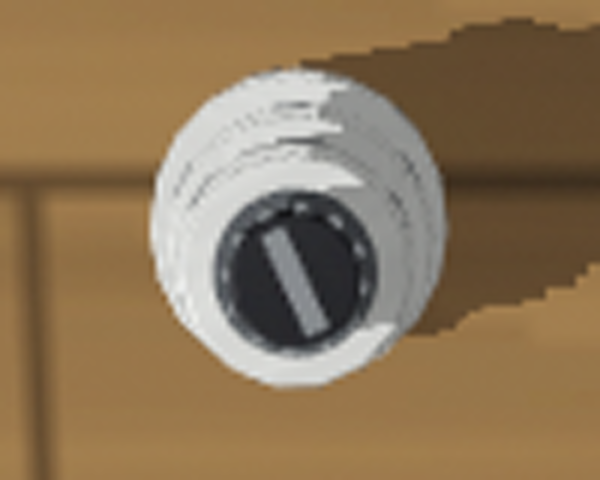

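Emit:
jog_arm(delta_pos=[[1.33, -0.02, 0], [1.33, -0.02, 0], [1.33, -0.02, 0], [1.33, -0.01, 0], [0, 0, 2], [0, 0, 2], [0, 0, 2], [0, 0, 2], [0, 0, 2], [0, 0, 1.2], [0, 0, 0]], rot=[[0, 0, 0], [0, 0, 0], [0, 0, 0], [0, 0, 0], [0, 0, 0], [0, 0, 0], [0, 0, 0], [0, 0, 0], [0, 0, 0], [0, 0, 0], [0, 0, 0]], fingers=[55, 55, 55, 55, 55, 55, 55, 55, 55, 55, 55])

```text
time_s: 3.28
position: [0.5906, -0.0927, 0.1354]
tcp_rot: [1.0, -0.001, -0.003, 0.0]
force: [-0.9, -0.1, 0.4]
finger_gap: 0.0484
```

Run:
```python
from h import *
st=robot.get_state(); print(st['time_s'],st['position'])
a=snap('scene');b=snap('side'); 
for n,s in (('a',a),('b',b)):
  u,v=proj(s,[.592,-.091,.13]).astype(int); cv2.imwrite(f'pics/g1{n}.png',cv2.resize(s['frame'][v-50:v+50,u-60:u+60],None,fx=5,fy=5,interpolation=cv2.INTER_CUBIC))
i=np.hstack([cv2.imread('pics/g1a.png'),cv2.imread('pics/g1b.png')]); cv2.imwrite('pics/g1.png',cv2.resize(i,None,fx=.66,fy=.66))
```

```text
3.2833 [ 0.59056508 -0.0926935   0.1354256 ]
```

View pics/g1.png

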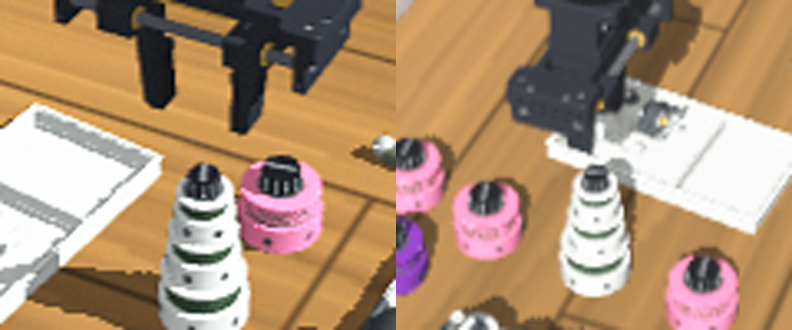

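Run:
```python
from h import *
st=robot.get_state(); print(st['time_s'],st['position'],st['q'].round(3))
a=snap('scene');b=snap('side'); 
for n,s in (('a',a),('b',b)):
  p=proj(s,st['position']);u,v=proj(s,[.592,-.091,.13]).astype(int); print(p,u,v)
  im=cv2.circle(s['frame'].copy(),tuple(p.astype(int)),1,(0,0,255),-1)
  cv2.imwrite(f'pics/g2{n}.png',cv2.resize(im[v-50:v+50,u-60:u+60],None,fx=5,fy=5,interpolation=cv2.INTER_CUBIC))
i=np.hstack([cv2.imread('pics/g2a.png'),cv2.imread('pics/g2b.png')]); cv2.imwrite('pics/g2.png',cv2.resize(i,None,fx=.66,fy=.66))
```

```text
3.3833 [ 0.59303939 -0.0923129   0.13813995] [ 0.141  0.73  -0.112  1.705  0.115  0.714 -1.603]
[328.96902601 192.66986411] 329 195
[312.47163958 182.45398483] 312 184
```

View pics/g2.png

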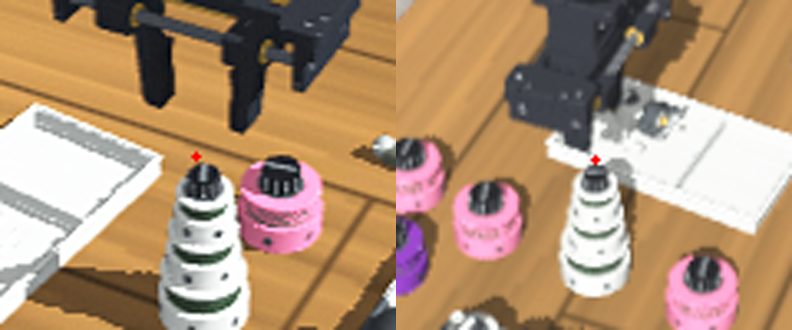

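Run:
```python
from h import *
st=robot.get_state(); p0=st['position']
for n in ['scene','side','wrist']:
  s=snap(n); f=s['frame'].copy(); 
  for dy in (-.024,.024,-.042,.042):
    p=proj(s,p0+[0,dy,0]); print(n,dy,p); cv2.circle(f,tuple(p.round().astype(int)),1,(0,0,255),-1)
  if n=='wrist': cv2.imwrite('pics/t_w.png',f)
  else:
    u,v=proj(s,p0).astype(int); cv2.imwrite(f'pics/t_{n}.png',cv2.resize(f[v-65:v+35,u-60:u+60],None,fx=6,fy=6,interpolation=cv2.INTER_NEAREST))
```

```text
scene -0.024 [319.23713784 189.60374834]
scene 0.024 [338.79407151 195.77859346]
scene -0.042 [312.06967584 187.34071629]
scene 0.042 [346.2992571 198.1482573]
side -0.024 [315.30142696 176.97181245]
side 0.024 [308.6346041  187.54171849]
side -0.042 [317.71672223 173.14248556]
side 0.042 [306.04595964 191.64588165]
wrist -0.024 [361.14095025 227.59242591]
wrist 0.024 [287.26776413 227.69667319]
wrist -0.042 [388.83094762 227.55335075]
wrist 0.042 [259.55286479 227.73578349]
```

View pics/t_w.png

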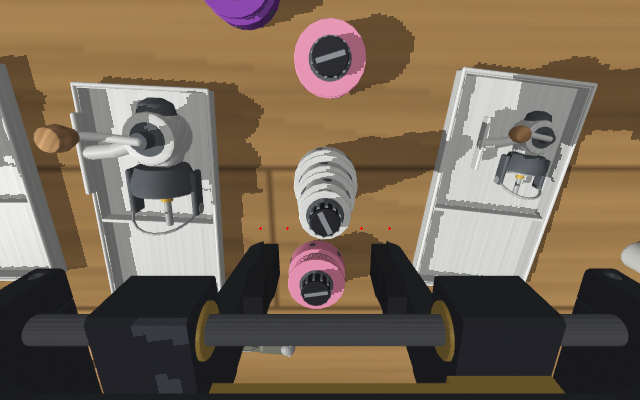

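View pics/t_scene.png

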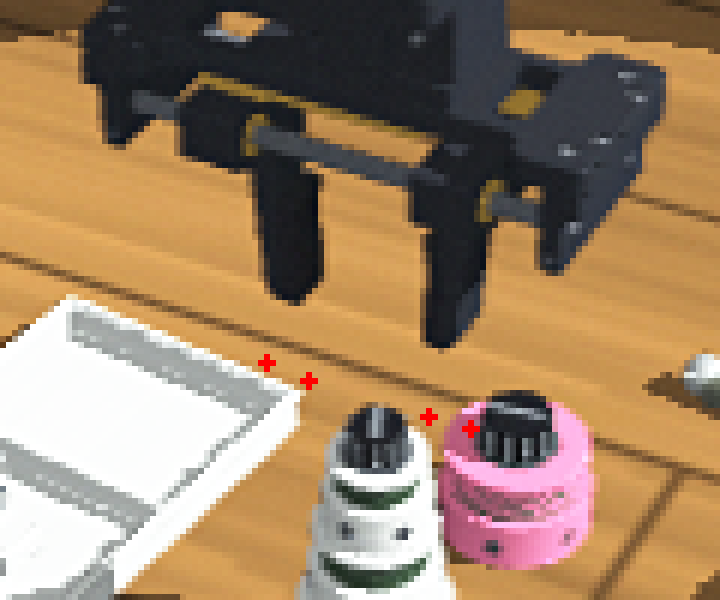

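View pics/t_side.png

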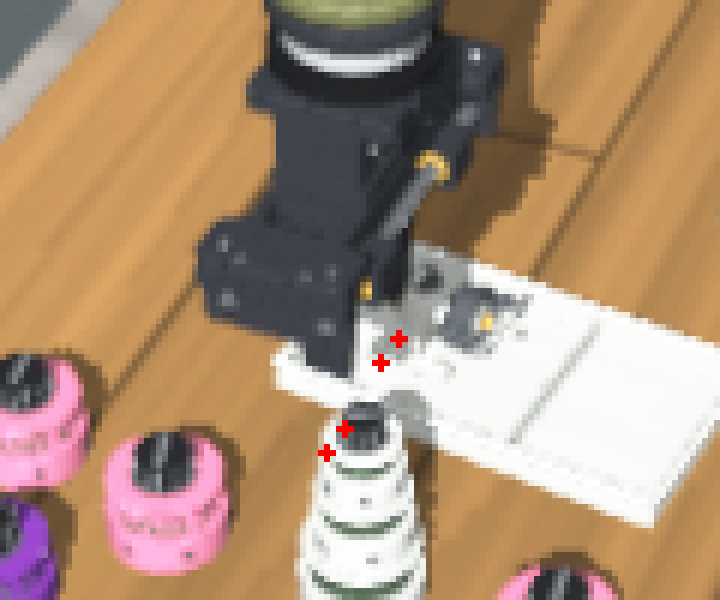

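Run:
```python
from h import *
st=robot.get_state(); p0=st['position']; print(p0,st['finger_gap'])
S={n:snap(n) for n in ['scene','side','wrist']}
def tri(obs):
  A=np.zeros((3,3));b=np.zeros(3);L=[]
  for n,uv in obs:
    c,d=ray(S[n],uv);d/=np.linalg.norm(d);M=np.eye(3)-np.outer(d,d);A+=M;b+=M@c;L.append((c,d))
  X=np.linalg.solve(A,b); return X.round(4),[round(float(np.linalg.norm((np.eye(3)-np.outer(d,d))@(X-c))),4) for c,d in L]
def px(n,x,y):
  u,v=proj(S[n],p0).astype(int); return ((x+.5)/6-.5+u-60,(y+.5)/6-.5+v-65)
# +y finger (left in wrist, right in scene, near in side) lower tip mid
print(tri([('scene',px('scene',445,340)),('side',px('side',330,372)),('wrist',(268,243))]))
print(tri([('scene',px('scene',445,340)),('side',px('side',330,372))]))
print('-y',tri([('scene',px('scene',292,297)),('wrist',(380,243))]))
```

```text
[ 0.59425029 -0.09118392  0.13908857] 0.048650929211208116
(array([ 0.5992, -0.0596,  0.1776]), [0.0035, 0.0004, 0.0035])
(array([ 0.5981, -0.057 ,  0.1801]), [0.0004, 0.0004])
-y (array([ 0.6019, -0.1181,  0.1801]), [0.0025, 0.0025])
```

Emit:
jog_arm(delta_pos=[[0, 0, 1], [0, 0, 0.8], [0, 0, 0.5], [0, 0, 0], [0, 0, 0], [0, 0, 0], [0, 0, 0], [0, 0, 0]], rot=[[0, 0, 0], [0, 0, 0], [0, 0, 0], [0, 0, 0], [0, 0, 0], [0, 0, 0], [0, 0, 0], [0, 0, 0]], fingers=[55, 55, 55, 36, 36, 36, 36, 36])

```text
time_s: 4.45
position: [0.5939, -0.0909, 0.1153]
tcp_rot: [1.0, -0.0, 0.0, 0.0]
force: [0.4, 0.2, -0.3]
finger_gap: 0.0317
```

Emit:
jog_arm(delta_pos=[[0, 0, 0], [0, 0, 0], [0, 0, 0]], rot=[[0, 0, 0], [0, 0, 0], [0, 0, 0]], fingers=[21, 21, 21])

```text
time_s: 4.7
position: [0.5937, -0.0909, 0.1152]
tcp_rot: [1.0, -0.0, 0.0, 0.0]
force: [-0.3, -0.4, -0.6]
finger_gap: 0.0189
```

The fingers closed to 18.9 mm on air at reported z = 0.115. So the real fingertips sit about 40 mm above the reported TCP, as the pictures show. I'll correct for that, descend partway and look.

Emit:
jog_arm(delta_pos=[[0, 0, 0], [0, 0, 0], [0, 0, 0], [0, 0, 0], [0, 0, 1], [0, 0, 1], [0, 0, 0.6], [0, 0, 0.4], [0, 0, 0], [0, 0, 0]], rot=[[0, 0, 0], [0, 0, 0], [0, 0, 0], [0, 0, 0], [0, 0, 0], [0, 0, 0], [0, 0, 0], [0, 0, 0], [0, 0, 0], [0, 0, 0]], fingers=[45, 45, 45, 45, 45, 45, 45, 45, 45, 45])

```text
time_s: 5.53
position: [0.5934, -0.0908, 0.0845]
tcp_rot: [1.0, 0.0, -0.0, -0.0]
force: [0.0, 0.4, 1.0]
finger_gap: 0.0394
```

```bash
cat > look.py <<'E'
from h import *
import sys
def look(name,c,half=45,sc=4.4):
    st=robot.get_state(); print(st['time_s'],st['position'].round(4),st['force'].round(2),round(st['finger_gap'],4)); o=[]
    for n in ('scene','side'):
        s=snap(n); u,v=proj(s,c).round().astype(int); print(n,'offset',u-half,v-half)
        f=cv2.copyMakeBorder(s['frame'],50,50,50,50,cv2.BORDER_CONSTANT)
        o.append(cv2.resize(f[v-half+50:v+half+50,u-half+50:u+half+50],None,fx=sc,fy=sc,interpolation=cv2.INTER_NEAREST))
    cv2.imwrite('pics/'+name+'.png',np.hstack(o))
if __name__=='__main__': look(sys.argv[1],[float(x) for x in sys.argv[2:5]])
E
python3 look.py k1 .593 -.091 .12
```

```text
5.5333 [ 0.5934 -0.0908  0.0845] [0.04 0.43 0.99] 0.0394
scene offset 285 154
side offset 267 142
```

View pics/k1.png

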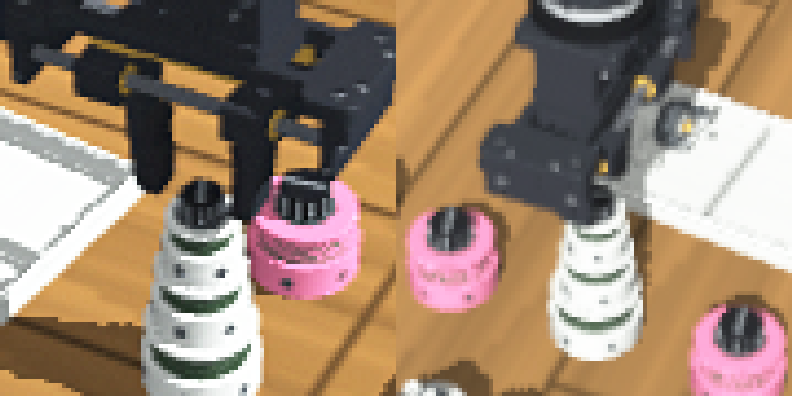

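Emit:
jog_arm(delta_pos=[[0, 0, 0.4], [0, 0, 0.4], [0, 0, 0], [0, 0, 0]], rot=[[0, 0, 0], [0, 0, 0], [0, 0, 0], [0, 0, 0]], fingers=[45, 45, 45, 45])

```text
time_s: 5.97
position: [0.5933, -0.0909, 0.0767]
tcp_rot: [1.0, 0.0, -0.0, 0.0]
force: [0.7, -0.1, 0.5]
finger_gap: 0.0395
```

```bash
python3 look.py k2 .593 -.091 .12
```

```text
5.9667 [ 0.5933 -0.0909  0.0767] [ 0.7 -0.1  0.5] 0.0395
scene offset 285 154
side offset 267 142
```

View pics/k2.png

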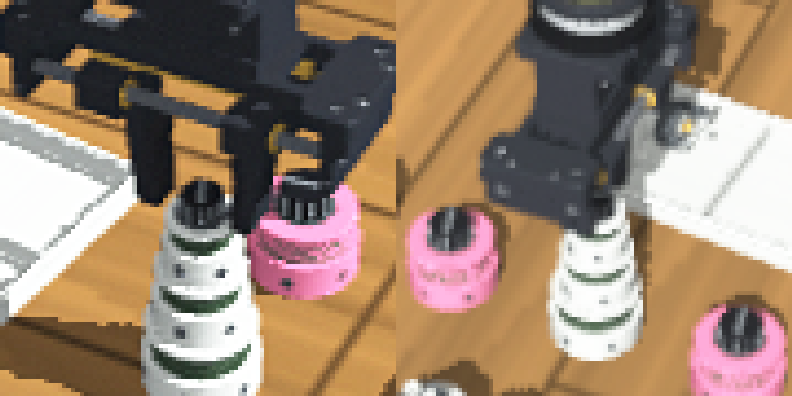

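Emit:
jog_arm(delta_pos=[[0, 0, 0], [0, 0, 0], [0, 0, 0], [0, 0, 0], [0, 0, 0], [0, 0, 0], [0, 0, 0]], rot=[[0, 0, 0], [0, 0, 0], [0, 0, 0], [0, 0, 0], [0, 0, 0], [0, 0, 0], [0, 0, 0]], fingers=[32, 28, 10, 10, 10, 10, 10])

```text
time_s: 6.65
position: [0.5937, -0.0909, 0.0771]
tcp_rot: [1.0, -0.0, 0.0, 0.0]
force: [0.1, -0.7, 0.1]
finger_gap: 0.0204
```

```bash
python3 look.py k3 .593 -.091 .12
```

```text
6.65 [ 0.5937 -0.0909  0.0771] [ 0.05 -0.68  0.08] 0.0204
scene offset 285 154
side offset 267 142
```

View pics/k3.png

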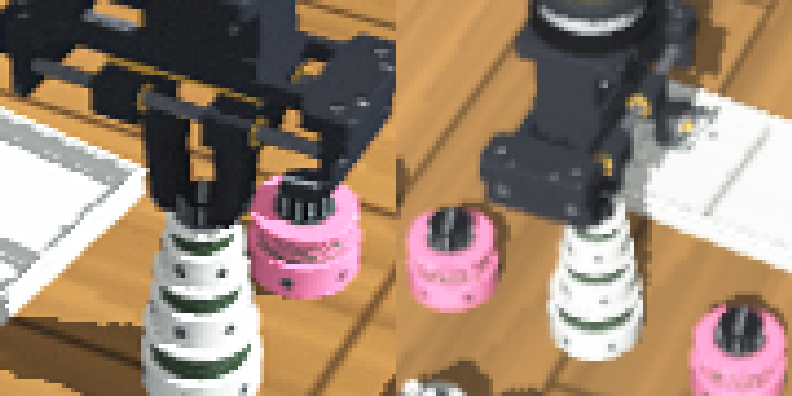

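Emit:
jog_arm(delta_pos=[[0, 0, 0], [0, 0, 0], [0, 0, -0.3], [0, 0, -0.5], [0, 0, -0.7], [0, 0, -0.7], [0, 0, -0.7], [0, 0, -0.6], [0, 0, 0], [0, 0, 0]], rot=[[0, 0, 0], [0, 0, 0], [0, 0, 0], [0, 0, 0], [0, 0, 0], [0, 0, 0], [0, 0, 0], [0, 0, 0], [0, 0, 0], [0, 0, 0]], fingers=[10, 10, 10, 10, 10, 10, 10, 10, 10, 10])

```text
time_s: 7.58
position: [0.594, -0.0909, 0.1126]
tcp_rot: [1.0, -0.0, 0.001, 0.0]
force: [0.1, -0.3, -0.2]
finger_gap: 0.0206
```

```bash
python3 look.py k4 .593 -.091 .12
```

```text
7.5833 [ 0.594  -0.0909  0.1126] [ 0.13 -0.32 -0.15] 0.0206
scene offset 285 154
side offset 267 142
```

View pics/k4.png

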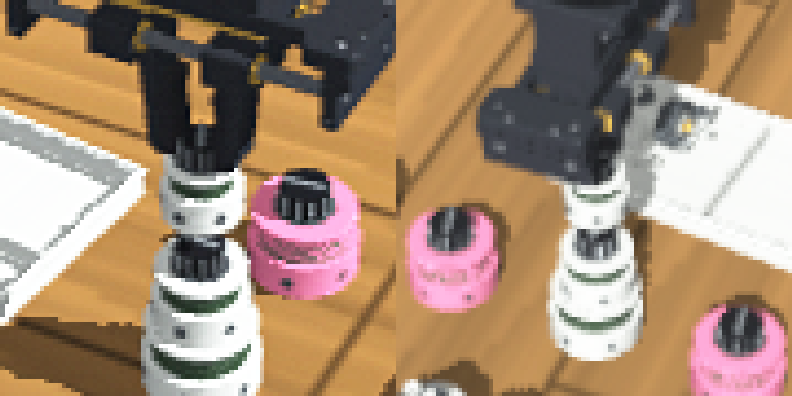

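Emit:
jog_arm(delta_pos=[[0, 0, -1], [0, 0, -1], [0, 0, -1], [-0.8, 1.6, 0], [-1, 2.1, 0], [-1, 2.1, 0], [-1, 2.1, 0], [-1, 2.1, 0], [-1, 2.1, 0], [-1, 2.1, 0], [-0.8, 1.6, 0], [-0.56, 1.07, 0], [0, 0, 0], [0, 0, 2], [0, 0, 2], [0, 0, 2], [0, 0, 2], [0, 0, 1.5], [0, 0, 1], [0, 0, 0]], rot=[[0, 0, 0], [0, 0, 0], [0, 0, 0], [0, 0, 0], [0, 0, 0], [0, 0, 0], [0, 0, 0], [0, 0, 0], [0, 0, 0], [0, 0, 0], [0, 0, 0], [0, 0, 0], [0, 0, 0], [0, 0, 0], [0, 0, 0], [0, 0, 0], [0, 0, 0], [0, 0, 0], [0, 0, 0], [0, 0, 0]], fingers=[10, 10, 10, 10, 10, 10, 10, 10, 10, 10, 10, 10, 10, 10, 10, 10, 10, 10, 10, 10])

```text
time_s: 9.35
position: [0.5118, -0.2576, 0.0355]
tcp_rot: [1.0, 0.001, -0.001, -0.001]
force: [0.0, 0.5, -0.3]
finger_gap: 0.0203
```

```bash
python3 look.py k5 .513 -.26 .03
```

```text
9.35 [ 0.5118 -0.2576  0.0355] [ 0.05  0.51 -0.32] 0.0203
scene offset 241 145
side offset 311 136
```

View pics/k5.png

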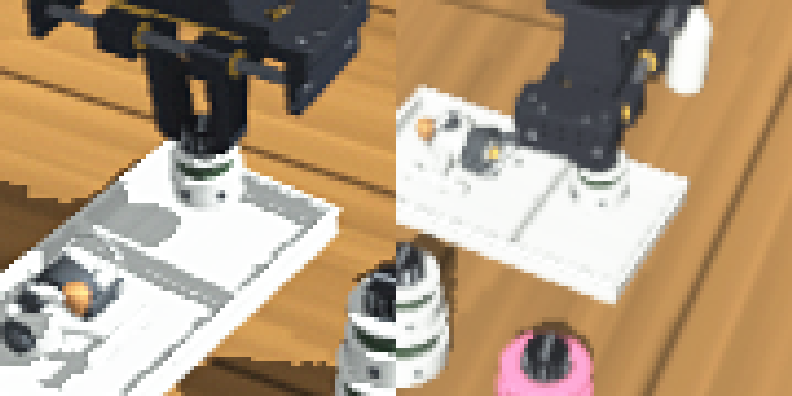

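Emit:
jog_arm(delta_pos=[[0, 0, 0.8], [0, 0, 0.8], [0, 0, 0.6], [0, 0, 0.5], [0, 0, 0.3], [0, 0, 0], [0, 0, 0]], rot=[[0, 0, 0], [0, 0, 0], [0, 0, 0], [0, 0, 0], [0, 0, 0], [0, 0, 0], [0, 0, 0]], fingers=[10, 10, 10, 10, 10, 10, 10])

```text
time_s: 10.03
position: [0.5119, -0.2595, 0.0068]
tcp_rot: [1.0, -0.0, -0.0, -0.0]
force: [0.7, -0.1, -0.5]
finger_gap: 0.0208
```

Emit:
jog_arm(delta_pos=[[0, 0, 0.15], [0, 0, 0]], rot=[[0, 0, 0], [0, 0, 0]], fingers=[10, 10])

```text
time_s: 10.2
position: [0.5121, -0.2596, 0.0056]
tcp_rot: [1.0, -0.0, 0.0, 0.0]
force: [0.1, 0.6, -0.5]
finger_gap: 0.0208
```

```bash
python3 look.py k6 .513 -.26 .03
```

```text
10.2 [ 0.5121 -0.2596  0.0056] [ 0.09  0.64 -0.49] 0.0208
scene offset 241 145
side offset 311 136
```

View pics/k6.png

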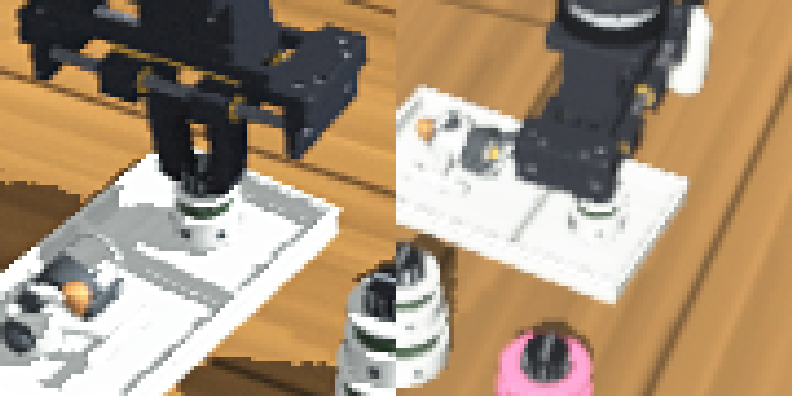

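Expected touch-down is at about reported z 0.001. I'll step down until force appears.

Emit:
jog_arm(delta_pos=[[0, 0, 0.2], [0, 0, 0], [0, 0, 0]], rot=[[0, 0, 0], [0, 0, 0], [0, 0, 0]], fingers=[10, 10, 10])

```text
time_s: 10.55
position: [0.512, -0.2595, 0.0035]
tcp_rot: [1.0, 0.0, -0.0, 0.0]
force: [-0.1, -0.3, -0.9]
finger_gap: 0.0208
```

Emit:
jog_arm(delta_pos=[[0, 0, 0.1], [0, 0, 0], [0, 0, 0]], rot=[[0, 0, 0], [0, 0, 0], [0, 0, 0]], fingers=[10, 10, 10])

```text
time_s: 10.8
position: [0.512, -0.2596, 0.0025]
tcp_rot: [1.0, -0.0, -0.0, 0.0]
force: [-0.6, -0.9, -1.2]
finger_gap: 0.0203
```

Emit:
jog_arm(delta_pos=[[0, 0, 0.1], [0, 0, 0], [0, 0, 0]], rot=[[0, 0, 0], [0, 0, 0], [0, 0, 0]], fingers=[10, 10, 10])

```text
time_s: 11.05
position: [0.512, -0.2596, 0.0015]
tcp_rot: [1.0, -0.0, -0.0, 0.0]
force: [0.8, 1.0, -0.1]
finger_gap: 0.0209
```

Emit:
jog_arm(delta_pos=[[0, 0, 0.1], [0, 0, 0], [0, 0, 0]], rot=[[0, 0, 0], [0, 0, 0], [0, 0, 0]], fingers=[10, 10, 10])

```text
time_s: 11.3
position: [0.5122, -0.2598, 0.001]
tcp_rot: [1.0, -0.0, 0.0, 0.0]
force: [-1.0, -1.0, 4.3]
finger_gap: 0.0205
```

Emit:
jog_arm(delta_pos=[[0, 0, 0.1], [0, 0, 0], [0, 0, 0]], rot=[[0, 0, 0], [0, 0, 0], [0, 0, 0]], fingers=[10, 10, 10])

```text
time_s: 11.55
position: [0.5122, -0.26, 0.0008]
tcp_rot: [1.0, -0.0, 0.0, 0.0]
force: [-2.2, 0.3, 12.7]
finger_gap: 0.0203
```

```bash
python3 look.py k7 .513 -.26 .03
```

```text
11.55 [ 0.5122 -0.26    0.0008] [-2.22  0.26 12.75] 0.0203
scene offset 241 145
side offset 311 136
```

View pics/k7.png

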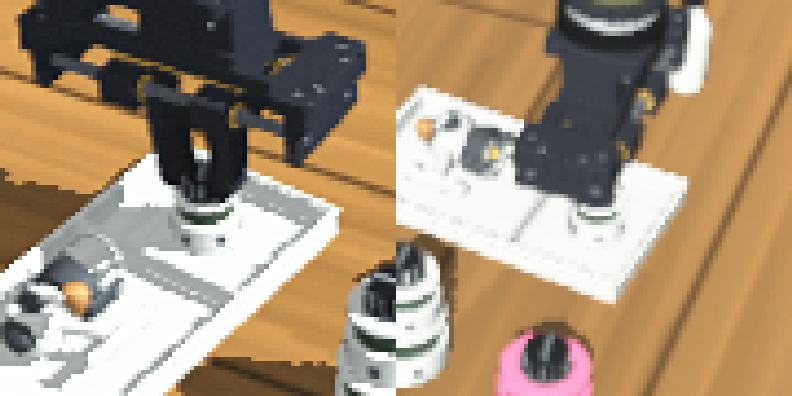

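Emit:
jog_arm(delta_pos=[[0, 0, -0.1], [0, 0, 0], [0, 0, 0], [0, 0, 0], [0, 0, 0], [0, 0, 0], [0, 0, -0.5], [0, 0, -1], [0, 0, -2], [0, 0, -2], [0, 0, -2], [0, 0, -2], [0, 0, -2], [0, 0, -1], [0, 0, 0]], rot=[[0, 0, 0], [0, 0, 0], [0, 0, 0], [0, 0, 0], [0, 0, 0], [0, 0, 0], [0, 0, 0], [0, 0, 0], [0, 0, 0], [0, 0, 0], [0, 0, 0], [0, 0, 0], [0, 0, 0], [0, 0, 0], [0, 0, 0]], fingers=[10, 10, 28, 36, 45, 45, 45, 45, 45, 45, 45, 45, 45, 45, 45])

```text
time_s: 12.9
position: [0.5137, -0.2603, 0.1283]
tcp_rot: [1.0, -0.0, 0.002, 0.001]
force: [1.1, -0.4, 0.4]
finger_gap: 0.0398
```

```bash
python3 look.py k8 .55 -.18 .03
python3 - <<'E'
from h import *
s=snap('wrist','w2')
E
```

```text
12.9 [ 0.5137 -0.2603  0.1283] [ 1.13 -0.38  0.36] 0.0398
scene offset 261 162
side offset 292 149
```

View pics/k8.png

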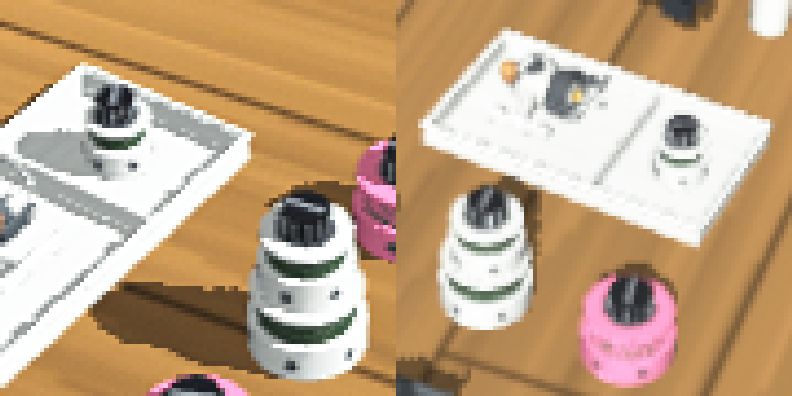

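```bash
cat > knob.py <<'E'
from h import *
import sys
x,y,zl,zh=map(float,sys.argv[1:5])
for n in ('scene','side'):
    s=snap(n); u,v=proj(s,[x,y,(zl+zh)/2]).round().astype(int); f=s['frame']
    w=16; m=(f[v-w:v+w,u-w:u+w].max(2)<85).astype(np.uint8)
    k,l,st,c=cv2.connectedComponentsWithStats(m); i=1+np.argmax(st[1:,4]); X=st[i]
    print(n,X, onplane(s,(u-w+X[0]+X[2]/2-.5,v-w+X[1]+X[3]/2-.5),(zl+zh)/2).round(4), onplane(s,c[i]+[u-w,v-w],(zl+zh)/2).round(4))
E
python3 knob.py .592 -.091 .079 .094
```

```text
scene [ 10  11  12  13 100] [ 0.5942 -0.091   0.0865] [ 0.5944 -0.0909  0.0865]
side [12 12  8  8 30] [ 0.5934 -0.0921  0.0865] [ 0.5948 -0.095   0.0865]
```

Emit:
jog_arm(delta_pos=[[0.8, -1.7, 0], [1, -2.1, 0], [1, -2.1, 0], [1, -2.1, 0], [1, -2.1, 0], [1, -2.1, 0], [1, -2.1, 0], [0.8, -1.7, 0], [0.43, -0.93, 0], [0, 0, 0], [0, 0, 2], [0, 0, 2], [0, 0, 2], [0, 0, 1], [0, 0, 0.5], [0, 0, 0], [0, 0, 0]], rot=[[0, 0, 0], [0, 0, 0], [0, 0, 0], [0, 0, 0], [0, 0, 0], [0, 0, 0], [0, 0, 0], [0, 0, 0], [0, 0, 0], [0, 0, 0], [0, 0, 0], [0, 0, 0], [0, 0, 0], [0, 0, 0], [0, 0, 0], [0, 0, 0], [0, 0, 0]], fingers=[45, 45, 45, 45, 45, 45, 45, 45, 45, 45, 45, 45, 45, 45, 45, 45, 45])

```text
time_s: 14.57
position: [0.5925, -0.091, 0.0509]
tcp_rot: [1.0, -0.0, 0.0, 0.0]
force: [0.4, -0.2, 1.3]
finger_gap: 0.0398
```

```bash
python3 look.py m1 .593 -.091 .08
```

```text
14.5667 [ 0.5925 -0.091   0.0509] [ 0.42 -0.25  1.26] 0.0398
scene offset 285 168
side offset 268 152
```

View pics/m1.png

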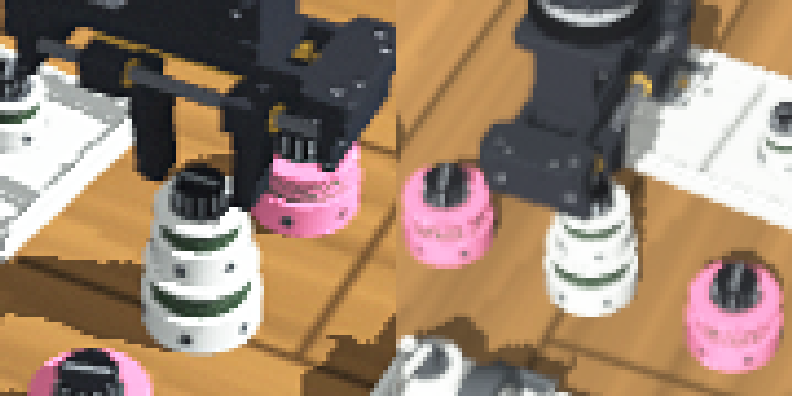

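Emit:
jog_arm(delta_pos=[[0.1, 0, 0.4], [0, 0, 0.3], [0, 0, 0], [0, 0, 0], [0, 0, 0], [0, 0, 0], [0, 0, 0], [0, 0, 0], [0, 0, 0], [0, 0, 0]], rot=[[0, 0, 0], [0, 0, 0], [0, 0, 0], [0, 0, 0], [0, 0, 0], [0, 0, 0], [0, 0, 0], [0, 0, 0], [0, 0, 0], [0, 0, 0]], fingers=[45, 45, 45, 45, 36, 32, 10, 10, 10, 10])

```text
time_s: 15.5
position: [0.5933, -0.0905, 0.0435]
tcp_rot: [1.0, -0.0, 0.0, 0.0]
force: [-0.4, -1.0, 1.2]
finger_gap: 0.025
```

Emit:
jog_arm(delta_pos=[[0, 0, 0], [0, 0, 0], [0, 0, -0.3], [0, 0, -0.5], [0, 0, -0.7], [0, 0, -0.7], [0, 0, -0.7], [0, 0, -0.6], [0, 0, 0], [0, 0, 0]], rot=[[0, 0, 0], [0, 0, 0], [0, 0, 0], [0, 0, 0], [0, 0, 0], [0, 0, 0], [0, 0, 0], [0, 0, 0], [0, 0, 0], [0, 0, 0]], fingers=[10, 10, 10, 10, 10, 10, 10, 10, 10, 10])

```text
time_s: 16.33
position: [0.5937, -0.0903, 0.0791]
tcp_rot: [1.0, 0.0, 0.001, 0.0]
force: [0.6, 0.1, -1.3]
finger_gap: 0.0245
```

```bash
python3 look.py m2 .593 -.091 .08
```

```text
16.3333 [ 0.5937 -0.0903  0.0791] [ 0.59  0.1  -1.31] 0.0245
scene offset 285 168
side offset 268 152
```

View pics/m2.png

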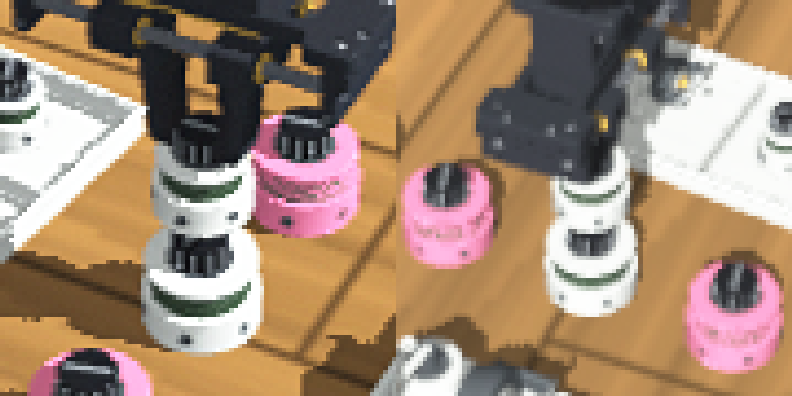

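Emit:
jog_arm(delta_pos=[[0, 0, -1.5], [0, 0, -2.5], [0, 0, -2.5], [0, 0, -2.5], [0, 0, -2], [-0.2, -1.3, 0], [-0.4, -2.2, 0], [-0.5, -2.6, 0], [-0.5, -2.6, 0], [-0.5, -2.6, 0], [-0.5, -2.6, 0], [-0.5, -2.6, 0], [-0.5, -2.6, 0], [-0.5, -2.6, 0], [-0.5, -2.6, 0], [-0.5, -2.6, 0], [-0.5, -2.6, 0], [-0.5, -2.6, 0], [-0.5, -2.4, 0], [-0.3, -1.6, 0]], rot=[[0, 0, 0], [0, 0, 0], [0, 0, 0], [0, 0, 0], [0, 0, 0], [0, 0, 0], [0, 0, 0], [0, 0, 0], [0, 0, 0], [0, 0, 0], [0, 0, 0], [0, 0, 0], [0, 0, 0], [0, 0, 0], [0, 0, 0], [0, 0, 0], [0, 0, 0], [0, 0, 0], [0, 0, 0], [0, 0, 0]], fingers=[10, 10, 10, 10, 10, 10, 10, 10, 10, 10, 10, 10, 10, 10, 10, 10, 10, 10, 10, 10])

```text
time_s: 18.1
position: [0.5216, 0.2747, 0.1869]
tcp_rot: [1.0, 0.002, -0.001, -0.0]
force: [0.5, -0.1, -0.6]
finger_gap: 0.0247
```

Emit:
jog_arm(delta_pos=[[0.08, -0.7, 0], [0, 0, 0], [0, 0, 2], [0, 0, 2], [0, 0, 2], [0, 0, 2], [0, 0, 2], [0, 0, 2], [0, 0, 1.5], [0, 0, 1], [0, 0, 0]], rot=[[0, 0, 0], [0, 0, 0], [0, 0, 0], [0, 0, 0], [0, 0, 0], [0, 0, 0], [0, 0, 0], [0, 0, 0], [0, 0, 0], [0, 0, 0], [0, 0, 0]], fingers=[10, 10, 10, 10, 10, 10, 10, 10, 10, 10, 10])

```text
time_s: 19.02
position: [0.524, 0.2752, 0.0412]
tcp_rot: [1.0, -0.001, -0.002, 0.002]
force: [0.5, 0.2, -0.5]
finger_gap: 0.0252
```

```bash
python3 look.py m3 .526 .278 .03
```

```text
19.0167 [0.524  0.2752 0.0412] [ 0.49  0.15 -0.47] 0.0252
scene offset 452 218
side offset 233 273
```

View pics/m3.png

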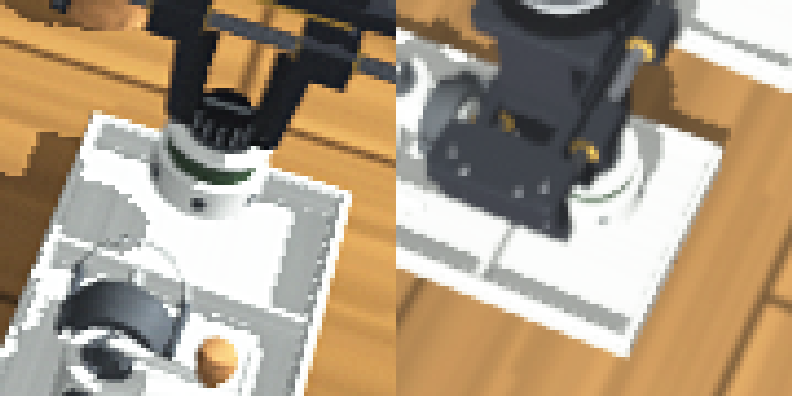

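Emit:
jog_arm(delta_pos=[[0, 0, 0], [0, 0, 0.8], [0, 0, 0.8], [0, 0, 0.7], [0, 0, 0.5], [0, 0, 0.3], [0, 0, 0], [0, 0, 0], [0, 0, 0]], rot=[[0, 0, 0], [0, 0, 0], [0, 0, 0], [0, 0, 0], [0, 0, 0], [0, 0, 0], [0, 0, 0], [0, 0, 0], [0, 0, 0]], fingers=[10, 10, 10, 10, 10, 10, 10, 10, 10])

```text
time_s: 19.87
position: [0.5253, 0.2778, 0.0126]
tcp_rot: [1.0, -0.0, 0.0, -0.0]
force: [0.4, 0.6, -0.6]
finger_gap: 0.0248
```

Emit:
jog_arm(delta_pos=[[0, 0, 0.2], [0, 0, 0], [0, 0, 0]], rot=[[0, 0, 0], [0, 0, 0], [0, 0, 0]], fingers=[10, 10, 10])

```text
time_s: 20.12
position: [0.5252, 0.2778, 0.0106]
tcp_rot: [1.0, 0.0, 0.0, -0.0]
force: [0.1, -0.7, 0.5]
finger_gap: 0.0249
```

Emit:
jog_arm(delta_pos=[[0, 0, 0.1], [0, 0, 0], [0, 0, 0]], rot=[[0, 0, 0], [0, 0, 0], [0, 0, 0]], fingers=[10, 10, 10])

```text
time_s: 20.37
position: [0.5251, 0.2777, 0.0095]
tcp_rot: [1.0, -0.0, 0.0, 0.0]
force: [-0.0, -0.5, -0.7]
finger_gap: 0.025
```

Emit:
jog_arm(delta_pos=[[0, 0, 0.2], [0, 0, 0.2], [0, 0, 0], [0, 0, 0]], rot=[[0, 0, 0], [0, 0, 0], [0, 0, 0], [0, 0, 0]], fingers=[10, 10, 10, 10])

```text
time_s: 20.7
position: [0.525, 0.2776, 0.0053]
tcp_rot: [1.0, -0.0, -0.0, 0.0]
force: [0.2, 0.2, 0.2]
finger_gap: 0.0251
```

Emit:
jog_arm(delta_pos=[[0, 0, 0.1], [0, 0, 0], [0, 0, 0]], rot=[[0, 0, 0], [0, 0, 0], [0, 0, 0]], fingers=[10, 10, 10])

```text
time_s: 20.95
position: [0.5252, 0.2777, 0.0045]
tcp_rot: [1.0, -0.0, 0.0, 0.0]
force: [-0.0, 0.3, -0.7]
finger_gap: 0.025
```

Emit:
jog_arm(delta_pos=[[0, 0, 0.1], [0, 0, 0], [0, 0, 0]], rot=[[0, 0, 0], [0, 0, 0], [0, 0, 0]], fingers=[10, 10, 10])

```text
time_s: 21.2
position: [0.5254, 0.2776, 0.0044]
tcp_rot: [1.0, -0.0, 0.0, 0.0]
force: [-1.6, -1.0, 6.6]
finger_gap: 0.025
```

Contact is at 0.0044, as predicted. Releasing and rising.

Emit:
jog_arm(delta_pos=[[0, 0, -0.05], [0, 0, 0], [0, 0, 0], [0, 0, 0], [0, 0, 0], [0, 0, 0], [0, 0, -0.5], [0, 0, -1], [0, 0, -2], [0, 0, -2], [0, 0, -2], [0, 0, -2], [0, 0, -2], [0, 0, -2], [0, 0, -1], [0, 0, 0]], rot=[[0, 0, 0], [0, 0, 0], [0, 0, 0], [0, 0, 0], [0, 0, 0], [0, 0, 0], [0, 0, 0], [0, 0, 0], [0, 0, 0], [0, 0, 0], [0, 0, 0], [0, 0, 0], [0, 0, 0], [0, 0, 0], [0, 0, 0], [0, 0, 0]], fingers=[10, 10, 36, 40, 48, 48, 48, 48, 48, 48, 48, 48, 48, 48, 48, 48])

```text
time_s: 22.53
position: [0.5268, 0.2786, 0.1519]
tcp_rot: [1.0, -0.0, 0.002, -0.001]
force: [-0.4, 0.7, -1.0]
finger_gap: 0.0418
```

```bash
python3 look.py m4 .526 .278 .03; python3 knob.py .592 -.091 .042 .058
```

```text
22.5333 [0.5268 0.2786 0.1519] [-0.41  0.69 -0.98] 0.0418
scene offset 452 218
side offset 233 273
scene [  9  10  15  15 154] [ 0.5939 -0.0903  0.05  ] [ 0.5953 -0.0889  0.05  ]
side [10 10 10 11 89] [ 0.5969 -0.0918  0.05  ] [ 0.596  -0.0904  0.05  ]
```

View pics/m4.png

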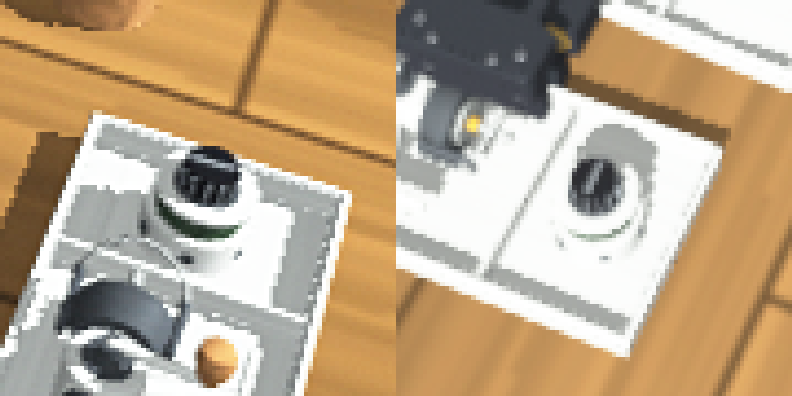

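Emit:
jog_arm(delta_pos=[[0.2, 1.3, 0], [0.4, 2.2, 0], [0.5, 2.6, 0], [0.5, 2.6, 0], [0.5, 2.6, 0], [0.5, 2.6, 0], [0.5, 2.6, 0], [0.5, 2.6, 0], [0.5, 2.6, 0], [0.5, 2.6, 0], [0.5, 2.6, 0], [0.5, 2.6, 0], [0.5, 2.6, 0], [0.5, 2.4, 0], [0.3, 1.8, 0], [0.1, 0.6, 0], [0, 0, 0], [0, 0, 0]], rot=[[0, 0, 0], [0, 0, 0], [0, 0, 0], [0, 0, 0], [0, 0, 0], [0, 0, 0], [0, 0, 0], [0, 0, 0], [0, 0, 0], [0, 0, 0], [0, 0, 0], [0, 0, 0], [0, 0, 0], [0, 0, 0], [0, 0, 0], [0, 0, 0], [0, 0, 0], [0, 0, 0]], fingers=[50, 50, 50, 50, 50, 50, 50, 50, 50, 50, 50, 50, 50, 50, 50, 50, 50, 50])

```text
time_s: 24.23
position: [0.5944, -0.0905, 0.1484]
tcp_rot: [1.0, 0.0, -0.001, -0.001]
force: [-0.7, -0.2, 0.9]
finger_gap: 0.0439
```

Emit:
jog_arm(delta_pos=[[0, 0, 2], [0, 0, 2], [0, 0, 2], [0, 0, 2], [0, 0, 2], [0, 0, 2], [0, 0, 1], [0, 0, 0.5], [0, 0, 0], [0, 0, 0]], rot=[[0, 0, 0], [0, 0, 0], [0, 0, 0], [0, 0, 0], [0, 0, 0], [0, 0, 0], [0, 0, 0], [0, 0, 0], [0, 0, 0], [0, 0, 0]], fingers=[50, 50, 50, 50, 50, 50, 50, 50, 50, 50])

```text
time_s: 25.07
position: [0.5956, -0.0906, 0.0146]
tcp_rot: [1.0, 0.0, 0.0, -0.0]
force: [0.1, 0.9, -0.2]
finger_gap: 0.0441
```

```bash
python3 look.py l1 .593 -.091 .05
```

```text
25.0667 [ 0.5956 -0.0906  0.0146] [ 0.08  0.86 -0.21] 0.0441
scene offset 285 178
side offset 268 160
```

View pics/l1.png

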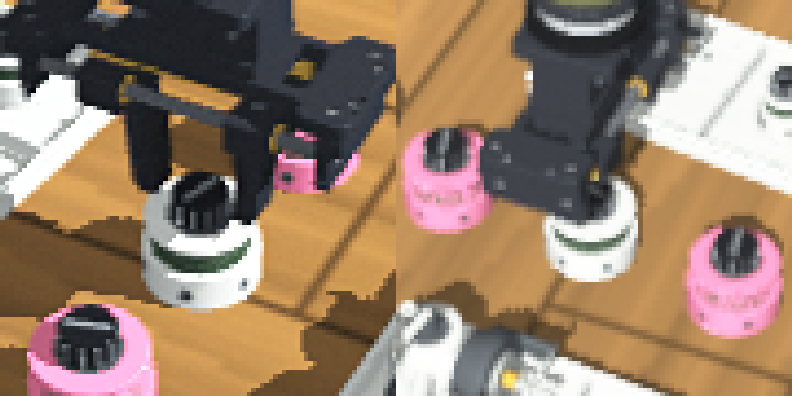

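Emit:
jog_arm(delta_pos=[[0, 0, 0.4], [0, 0, 0.35], [0, 0, 0], [0, 0, 0], [0, 0, 0], [0, 0, 0], [0, 0, 0], [0, 0, 0], [0, 0, 0], [0, 0, 0]], rot=[[0, 0, 0], [0, 0, 0], [0, 0, 0], [0, 0, 0], [0, 0, 0], [0, 0, 0], [0, 0, 0], [0, 0, 0], [0, 0, 0], [0, 0, 0]], fingers=[50, 50, 50, 50, 42, 36, 10, 10, 10, 10])

```text
time_s: 26.0
position: [0.5952, -0.0915, 0.0066]
tcp_rot: [1.0, -0.0, 0.0, 0.0]
force: [-0.1, -0.2, -0.2]
finger_gap: 0.0293
```

Emit:
jog_arm(delta_pos=[[0, 0, 0], [0, 0, 0], [0, 0, -0.3], [0, 0, -0.5], [0, 0, -0.7], [0, 0, -0.7], [0, 0, -0.7], [0, 0, -0.6], [0, 0, 0], [0, 0, 0]], rot=[[0, 0, 0], [0, 0, 0], [0, 0, 0], [0, 0, 0], [0, 0, 0], [0, 0, 0], [0, 0, 0], [0, 0, 0], [0, 0, 0], [0, 0, 0]], fingers=[10, 10, 10, 10, 10, 10, 10, 10, 10, 10])

```text
time_s: 26.83
position: [0.5955, -0.0913, 0.0421]
tcp_rot: [1.0, -0.0, 0.001, 0.0]
force: [-0.1, 0.1, -3.3]
finger_gap: 0.0291
```

```bash
python3 look.py l2 .593 -.091 .05
```

```text
26.8333 [ 0.5955 -0.0913  0.0421] [-0.12  0.06 -3.31] 0.0291
scene offset 285 178
side offset 268 160
```

View pics/l2.png

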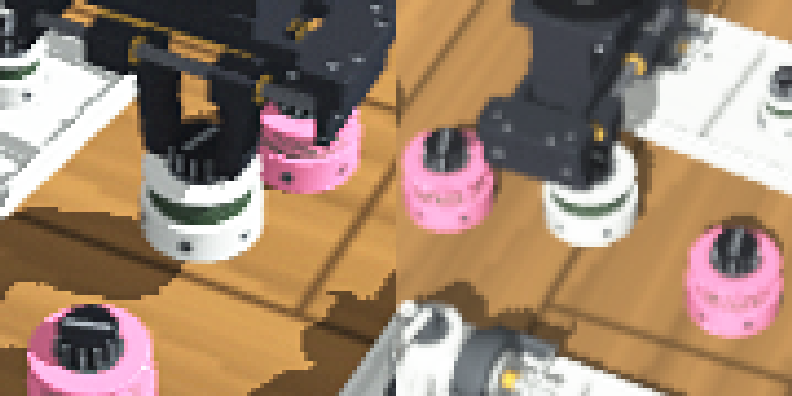

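Emit:
jog_arm(delta_pos=[[0, 0, -1.5], [0, 0, -2.5], [0, 0, -2.5], [0, 0, -2.5], [-0.6, -1.2, 0], [-1, -2, 0], [-1, -2, 0], [-1, -2, 0], [-1.2, -2.3, 0], [-1.2, -2.3, 0], [-1.2, -2.3, 0], [-1, -2, 0], [-0.7, -1.4, 0], [-0.3, -0.6, 0], [0, 0, 0], [0, 0, 0]], rot=[[0, 0, 0], [0, 0, 0], [0, 0, 0], [0, 0, 0], [0, 0, 0], [0, 0, 0], [0, 0, 0], [0, 0, 0], [0, 0, 0], [0, 0, 0], [0, 0, 0], [0, 0, 0], [0, 0, 0], [0, 0, 0], [0, 0, 0], [0, 0, 0]], fingers=[10, 10, 10, 10, 10, 10, 10, 10, 10, 10, 10, 10, 10, 10, 10, 10])

```text
time_s: 28.27
position: [0.503, 0.0891, 0.1311]
tcp_rot: [1.0, -0.0, -0.0, 0.0]
force: [0.4, -0.1, -1.1]
finger_gap: 0.0289
```

Emit:
jog_arm(delta_pos=[[0, 0, 1.5], [0, 0, 2], [0, 0, 2], [0, 0, 1.5], [0, 0, 1], [0, 0, 0.5], [0, 0, 0], [0, 0, 0]], rot=[[0, 0, 0], [0, 0, 0], [0, 0, 0], [0, 0, 0], [0, 0, 0], [0, 0, 0], [0, 0, 0], [0, 0, 0]], fingers=[10, 10, 10, 10, 10, 10, 10, 10])

```text
time_s: 28.93
position: [0.5036, 0.0892, 0.0467]
tcp_rot: [1.0, -0.0, 0.0, 0.0]
force: [0.2, 0.2, -1.2]
finger_gap: 0.0289
```

```bash
python3 look.py l3 .5036 .09 .03
```

```text
28.9333 [0.5036 0.0892 0.0467] [ 0.2   0.16 -1.2 ] 0.0289
scene offset 372 184
side offset 272 218
```

View pics/l3.png

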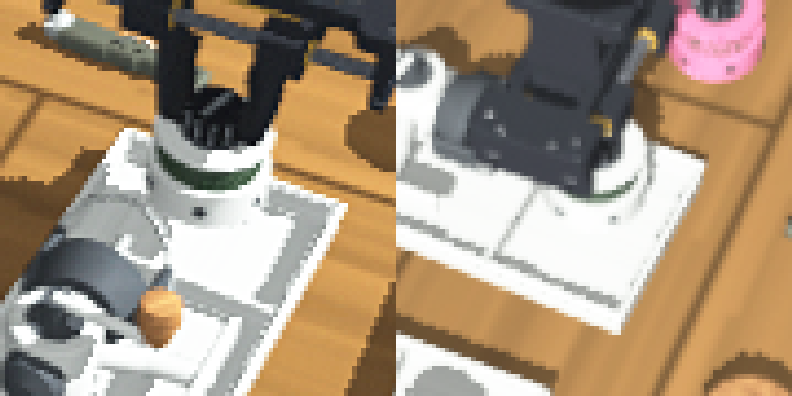

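Emit:
jog_arm(delta_pos=[[0, 0, 0.8], [0, 0, 0.8], [0, 0, 0.7], [0, 0, 0.5], [0, 0, 0.3], [0, 0, 0.2], [0, 0, 0], [0, 0, 0]], rot=[[0, 0, 0], [0, 0, 0], [0, 0, 0], [0, 0, 0], [0, 0, 0], [0, 0, 0], [0, 0, 0], [0, 0, 0]], fingers=[10, 10, 10, 10, 10, 10, 10, 10])

```text
time_s: 29.7
position: [0.5031, 0.0897, 0.0135]
tcp_rot: [1.0, -0.0, -0.0, 0.0]
force: [-0.4, -0.0, -1.9]
finger_gap: 0.0289
```

```bash
python3 look.py l4 .5036 .09 .03
```

```text
29.7 [0.5031 0.0897 0.0135] [-0.35 -0.02 -1.9 ] 0.0289
scene offset 372 184
side offset 272 218
```

View pics/l4.png

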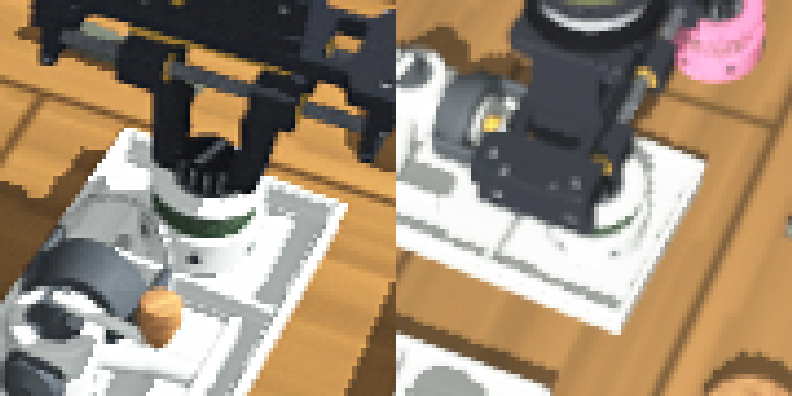

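Emit:
jog_arm(delta_pos=[[0, 0, 0.2], [0, 0, 0.1], [0, 0, 0], [0, 0, 0]], rot=[[0, 0, 0], [0, 0, 0], [0, 0, 0], [0, 0, 0]], fingers=[10, 10, 10, 10])

```text
time_s: 30.13
position: [0.5031, 0.0897, 0.0105]
tcp_rot: [1.0, -0.0, -0.0, 0.0]
force: [-0.4, 0.2, -0.7]
finger_gap: 0.0294
```

Emit:
jog_arm(delta_pos=[[0, 0, 0.1], [0, 0, 0], [0, 0, 0]], rot=[[0, 0, 0], [0, 0, 0], [0, 0, 0]], fingers=[10, 10, 10])

```text
time_s: 30.38
position: [0.5033, 0.0897, 0.0096]
tcp_rot: [1.0, -0.0, 0.0, 0.0]
force: [0.9, -0.9, -1.1]
finger_gap: 0.029
```

Emit:
jog_arm(delta_pos=[[0, 0, 0.1], [0, 0, 0], [0, 0, 0]], rot=[[0, 0, 0], [0, 0, 0], [0, 0, 0]], fingers=[10, 10, 10])

```text
time_s: 30.63
position: [0.5033, 0.0897, 0.0095]
tcp_rot: [1.0, -0.0, 0.0, 0.0]
force: [-1.8, -0.3, 9.9]
finger_gap: 0.0293
```

Contact at 0.0095 (predicted 0.0096). Releasing and rising.

Emit:
jog_arm(delta_pos=[[0, 0, -0.07], [0, 0, 0], [0, 0, 0], [0, 0, 0], [0, 0, 0], [0, 0, 0], [0, 0, -0.5], [0, 0, -1], [0, 0, -2], [0, 0, -2], [0, 0, -2.5], [0, 0, -2.5], [0, 0, -2.5], [0, 0, -2.5], [0, 0, -2], [0, 0, -1], [0, 0, 0], [0, 0, 0]], rot=[[0, 0, 0], [0, 0, 0], [0, 0, 0], [0, 0, 0], [0, 0, 0], [0, 0, 0], [0, 0, 0], [0, 0, 0], [0, 0, 0], [0, 0, 0], [0, 0, 0], [0, 0, 0], [0, 0, 0], [0, 0, 0], [0, 0, 0], [0, 0, 0], [0, 0, 0], [0, 0, 0]], fingers=[10, 10, 40, 44, 50, 50, 50, 50, 50, 50, 50, 50, 50, 50, 50, 50, 50, 50])

```text
time_s: 32.13
position: [0.5032, 0.0897, 0.195]
tcp_rot: [1.0, -0.0, 0.001, -0.0]
force: [1.1, 0.2, -0.2]
finger_gap: 0.0439
```

```bash
python3 look.py l5 .5036 .09 .03
python3 - <<'E'
from h import *
snap('scene','endscene');snap('side','endside')
E
for a in ".512 -.26 .0365 .0505" ".5255 .278 .040 .055" ".5033 .09 .045 .061"; do python3 knob.py $a; done
```

```text
32.1333 [0.5032 0.0897 0.195 ] [ 1.08  0.18 -0.19] 0.0439
scene offset 372 184
side offset 272 218
scene [13 13  8  9 47] [ 0.5133 -0.257   0.0435] [ 0.5128 -0.2584  0.0435]
side [ 0  0  5 11 37] [ 0.5715 -0.2939  0.0435] [ 0.5748 -0.2963  0.0435]
scene [ 9 13 14 11 96] [0.5317 0.2785 0.0475] [0.5318 0.2778 0.0475]
side [11 10 10 12 61] [0.5265 0.2782 0.0475] [0.5274 0.2765 0.0475]
scene [  9  10  15  13 123] [0.5033 0.0899 0.053 ] [0.5047 0.0906 0.053 ]
side [11 11 11 12 68] [0.5023 0.0914 0.053 ] [0.5033 0.0893 0.053 ]
```

View pics/endscene.png

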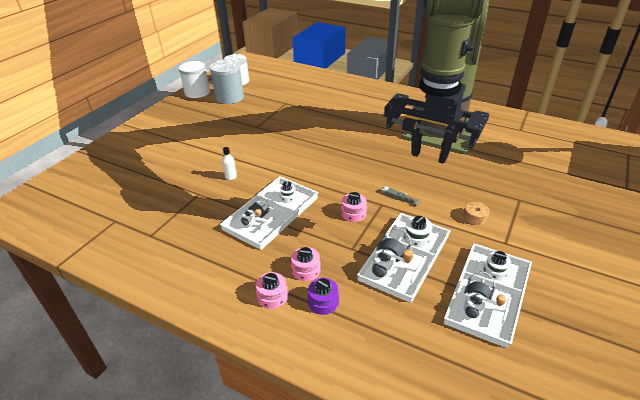

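View pics/endside.png

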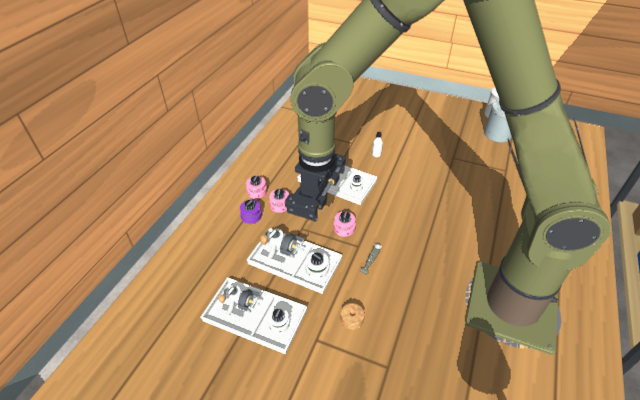

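View pics/l5.png

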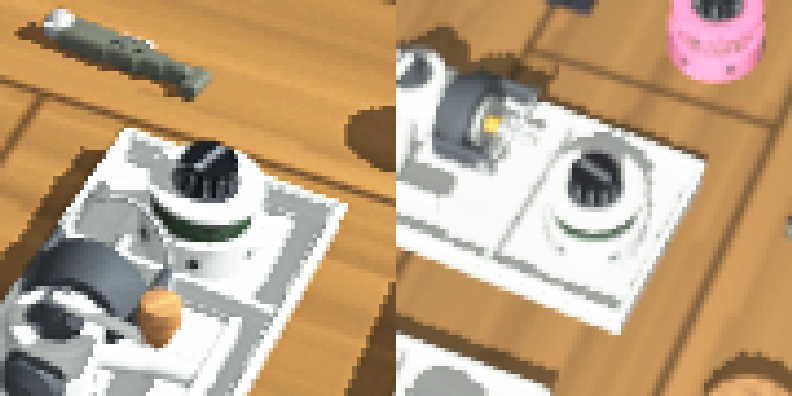

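All three spools stand upright in their bays. The oil bottle (229,163), lure (400,195), float (476,213) and the pink and purple look-alikes are where they began. The gripper is clear of everything.

```bash
python3 -c "
from cell import robot
print(robot.finish_job())"
```

```text
the job is handed in; nothing more can be done
None
```

I took the stack apart from the top and stood each spool, knob up, in the tray of its own size. The job was handed in at about 32 s of the 86 s allowed. The small spool is in the right-hand tray (y≈-0.26), the medium in the far-left tray (y≈0.28) and the large in the tray between them (y≈0.09). I lowered each one until the wrist force showed contact (7–13 N), then released and rose straight up.

**Final checks:** the last pictures show all three spools upright in their bays. The oil bottle, float, lure and look-alikes look unmoved, and the gripper is well clear.

**What disagreed:**
- **Fingertip height:** the real fingertips sat about 35–40 mm above the reported TCP. I found this from the pictures and by closing the gripper on air, and corrected for it. Touch-down then came within about 1 mm of the predicted height each time.
- **Knob measurements:** the side camera's final knob check on the small spool picked up the reel instead, so that reading was ignored. The scene camera measured the medium knob about 6 mm further in x than the side camera did; the release position agreed with the side view.
- **Calibration:** the wrist camera differed from the fixed cameras by about 2–4 mm in y.

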